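# Tip the screen carton into its bay

### The job

With your fingertips, push the round screw tin clear of the outlined bay in front of the taller carton, then push that carton over near its top so that it falls away from you and ends lying flat, label up, wholly inside the outline of that bay (nudge it straight if need be). Tip and slide only: do not pick anything up, and leave the smaller carton and the other things where they are.

Things in the scene. Friction and masses are not known exactly. Their poses are not given: they have to be found in the camera images.
- mat: Fixed blue silicone work mat, 430 (x) x 640 (y) x 3 mm thick, lying flat on the bench; origin at the centre of its underside. Its x axis points away from the robot, its y axis to the left. Two bays are printed on it side by side, each a white rectangular outline with its long side along the mat's x.
- bay_left (a point): Centre of the left printed bay, on the mat's top surface (3 mm above the bench); axes as the mat's. Inside its 4 mm wide white outline the bay measures 200 mm (x) by 120 mm (y). The line is flat print, nothing to bump over. The bays are 200 mm apart centre to centre; a 72 mm wide blank strip lies between their outlines.
- bay_right (a point): Centre of the right printed bay: same size, height and axes as the left one.
- screen_carton: The taller carton, plain rigid cardboard, 32 (x) x 85 (y) x 160 mm high, about 0.18 kg, standing loose on end, its middle about on the near end line of one bay (left or right), so tipped straight away from the robot it lands there. Origin: centre of its foot end; z up its height, x square to the broad faces, into the bay; y along its width. White label on the broad face towards the robot (-x).
- screen_carton_top (a point): Centre of the top end of the taller carton, 160 mm from its origin along its z. Pushed near here the carton tips over its foot edge without slipping and falls by itself beyond about 0.2 rad. Lying flat it is 32 mm high and slides when pushed at its sides or ends.
- battery_carton: The smaller carton, to be left standing: plain cardboard, 28 x 70 x 110 mm high, with a label as well, standing at the near end line of the other bay. Origin at the centre of its underside, axes as the taller one's.
- screw_tin: Round flat aluminium screw tin with lid, 50 mm across, 22 mm high, about 60 g, standing loose inside the bay that belongs to the taller carton, in its far half. Origin at the centre of its underside, z up. Slides easily when pushed.
- board_holder: Circuit-board holder, blue metal base 88 x 120 mm, 27 mm high, with a copper knob 86 mm from its middle on its +y side; loose, stands on the mat beyond and between the bays. Origin at the centre of its underside. Leave alone.
- dispenser: Round pump dispenser bottle, 60 mm across, 114 mm high, standing loose near the mat's near left corner. Origin at the centre of its underside. Leave alone.
- flux_syringe: Flux syringe lying in a small blue holder, about 130 mm long along its x, 30 mm wide, 30 mm high, loose on the right of the mat. Origin under the holder's middle. Leave alone.

How it is judged:
By the outcome, as a careful person would: the job done as asked, in the order asked, and still so for the second after the job is handed in, with the robot touching nothing.
It also fails if it takes over 67 s, if anything falls off the work surface, if the arm or the gripper's body presses on something with over 40 N, if the wrist force passes 120 N, or if a joint passes its speed limit or range.

### The arm

A 6-joint arm with a two-finger parallel gripper is mounted at the origin on the work surface. World frame = base frame: x ahead of the robot, y to its left, z up, the work surface at z = 0. Lengths are in mm, angles in degrees, forces in N, time in s.
With the tool pointing down it reaches from about 375 to 900 mm from the base axis. Payload 3.1 kg.
Tool frame: the origin (TCP) lies at the very end of the fingers, on their centre line; the grasp point (between the pads) lies tcp_to_grasp behind it (tcp_to_grasp is the distance from the TCP to the grasp point, in mm); z points along the fingers, y is the direction in which the jaws open and shut (so a half turn about z gives the same grasp; the last joint's range is limited). The gripper opens to 87 mm and grips with 3 to 60 N. Pads are 19 mm wide; open, the fingers measure 117 mm over their backs; the gripper's body (75 mm by 190 mm) begins 51 mm behind the grasp point.
Start: joints at [-74.399, 30.224, 82.088, -0, 67.689, -10.227], TCP at [272.322, -562.527, 184.848] pointing down, gripper open.
Joint ranges: [-176.69, 176.69], [-43.24, 126.21], [12.49, 139.97], [-82, 262], [0, 151.66], [-163.58, 163.58]. Speed limits (degrees/s): [159.86, 159.86, 180, 180, 180, 180].

### API

Orientations are given as [roll, pitch, yaw] about the fixed x, y, z axes, in that order (R = Rz(yaw) Ry(pitch) Rx(roll)).
In Python, from bench import * gives the robot as it stands. The module is installed in compiled form; this text tells all that it offers.
- The arm moves only by the shell command python3 -m inch 'ROWS'. ROWS is JSON, a list of rows, each a list of 5 numbers: the shift along the tool's x, y, z in cm, then the turn about the tool's z in degrees, then the gripper's target within -1 to 1 (shut at 1, half-way at 0, fully open at -1). A call has 1 to 10 rows; each row shifts and turns the pose as measured when the row begins, along the tool's axes as they then stand; what a row does not reach is not made up. A row lasts 1/12 s, in which the tool goes at most 41.7 mm and 7.16 degrees, less where a joint would pass 70% of its speed; a pose out of reach is approached as far as the arm can. A call is refused whole if a number of a shift passes 4.17 or a number of a turn 7.16, either way. A call with a gripper value outside its range is refused whole. The fingers move at their own pace and stop on an object; the grip force is fixed at half the most. Time passes only in rows, so rows that do not move let the fingers close. It gives the time, the measured TCP pose, the force and the opening at its end, in the units of the state.
- read_state(): the state, without advancing time (a new reading comes with each control period).
- snapshot(name): name is "side" or "top" or "wrist"; returns a dict with "image" (420x560x3 uint8, red, green, blue), "vertical_fov" (degrees; the focal length in pixels is half the picture's height over the tangent of half this angle, whatever the lens; pixels are square), "cx", "cy" (the principal point, pixels), "position" and "attitude" of the camera in the world. Camera axes: x right, y down, z forward; pixel columns grow to the right and rows downward; lengths in mm; the calibration is good to about 2 mm. A picture is of the moment at which its call begins. There is no depth.
- finish_job(): hands the job in, once; it reports no verdict.
The state is a dict: "t": time; "joint_pos": joint angles; "qd": joint speeds; "effort": joint torques, N m; "eef_pos": TCP position; "eef_rot": TCP orientation; "force": force on the tool from outside, world axes, zero at the start; "wrist_torque": the same for the moment, N m; "finger_gap": finger opening in mm.
Only numpy, scipy, OpenCV 4.12 (cv2) and the standard library are available. Lean on these libraries where they do the work, as an engineer would, in place of code of your own. Each camera call takes 0.05 s, during which the arm holds its last target. There are 200 camera calls.

## Working session

There is one attempt and no reset: what is moved stays moved. The work goes in short steps, Python scripts to look and compute and a shell command to move; the robot and the scene stay as the last step left them, time stands still between calls to the robot, and variables do not carry over. Pictures are saved under pics/ and viewed, about 8 in all and at most 12, crops included, and the job is handed in when it is done.

```bash
mkdir -p pics; cat > h.py <<'E'
from bench import *
import numpy as np, cv2
from scipy.spatial.transform import Rotation as R
def snap(n,f):
    s=snapshot(n); cv2.imwrite('pics/'+f,s['image'][:,:,::-1]); return s
def cam(s):
    a=np.array(s['attitude'],float)
    M=a if a.shape==(3,3) else R.from_euler('xyz',a,degrees=True).as_matrix()
    f=210/np.tan(np.radians(s['vertical_fov']/2)); return M,np.array(s['position'],float),f
def px2w(s,u,v,z):
    M,p,f=cam(s); d=M@np.array([(u-s['cx'])/f,(v-s['cy'])/f,1]); return p+d*(z-p[2])/d[2]
def w2px(s,P):
    M,p,f=cam(s); c=M.T@(np.array(P,float)-p); return s['cx']+f*c[0]/c[2],s['cy']+f*c[1]/c[2]
E
python3 - <<'E'
from h import *
import pickle
for n in('top','side'):
    s=snap(n,n+'0.png'); pickle.dump(s,open(n+'0.pkl','wb')); print(n,{k:v for k,v in s.items() if k!='image'})
s=read_state();print(s)
E
```

```text
top {'vertical_fov': 45.25460828706076, 'cx': 278.410028674475, 'cy': 209.57020274743732, 'position': array([ 417.14472595,   42.02174697, 1254.99310437]), 'attitude': array([-172.14286162,   -1.16571549,  -88.94951383])}
side {'vertical_fov': 53.47980815343408, 'cx': 280.1146225014931, 'cy': 207.02580591108838, 'position': array([136.25456466, 541.27551217, 997.80803561]), 'attitude': array([-142.06344986,    0.39299186, -139.39850875])}
{'t': 0.1, 'joint_pos': array([-7.43983285e+01,  3.02743838e+01,  8.21503109e+01, -2.26005996e-05,
        6.76899990e+01, -1.02262399e+01]), 'qd': array([-0.00332821, -0.19976503, -0.18043467,  0.02602924,  0.05512562,
       -0.00830173]), 'effort': array([-5.39017001e-04, -4.40986311e+01, -1.77151161e+01,  6.34898501e-02,
        5.33928804e-02, -3.31117576e-05]), 'eef_pos': array([ 272.12557363, -561.8156716 ,  183.95456331]), 'eef_rot': array([-1.79887125e+02, -2.03416250e-02,  2.58279000e+01]), 'force': array([-0.82373241, -0.2971112 , -0.05393938]), 'wrist_torque': array([ 0.03553964,  0.01699786, -0.03450551]), 'finger_gap': 86.94718618727492}
```

View pics/top0.png

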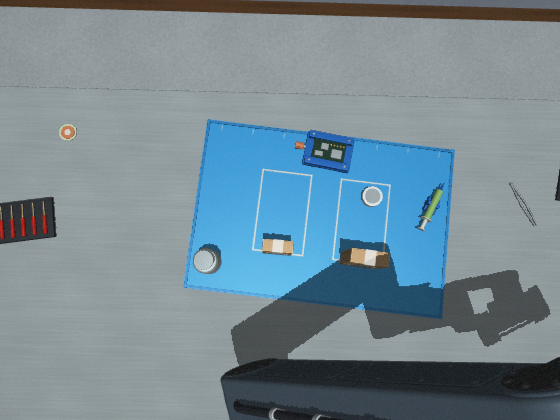

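View pics/side0.png

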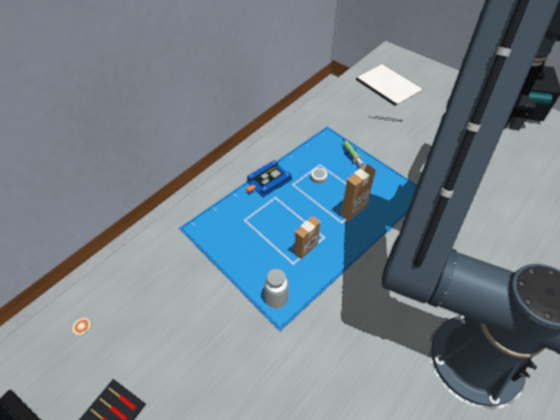

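The taller carton stands at the near end of the right bay (top view about 364,257), with the tin at (372,196) in that bay. The smaller carton is at (278,245), the board holder at (328,151), and the syringe at (430,207). I'll enlarge the region and compute positions.

```bash
python3 - <<'E'
from h import *
import pickle
s=pickle.load(open('top0.pkl','rb'))
c=s['image'][120:280,300:460,::-1]; g=np.clip(c.astype(float)*1.3,0,255).astype('uint8')
cv2.imwrite('pics/top0c.png',cv2.resize(g,(592,592),interpolation=cv2.INTER_CUBIC))
for u,v in [(209,121),(454,150),(441,317),(185,287)]: print('mat',px2w(s,u,v,3)[:2].round())
print('tin',px2w(s,372,196,25)[:2].round())
E
```

```text
mat [816. 202.]
mat [ 754. -429.]
mat [ 333. -384.]
mat [394. 245.]
tin [ 626. -212.]
```

View pics/top0c.png

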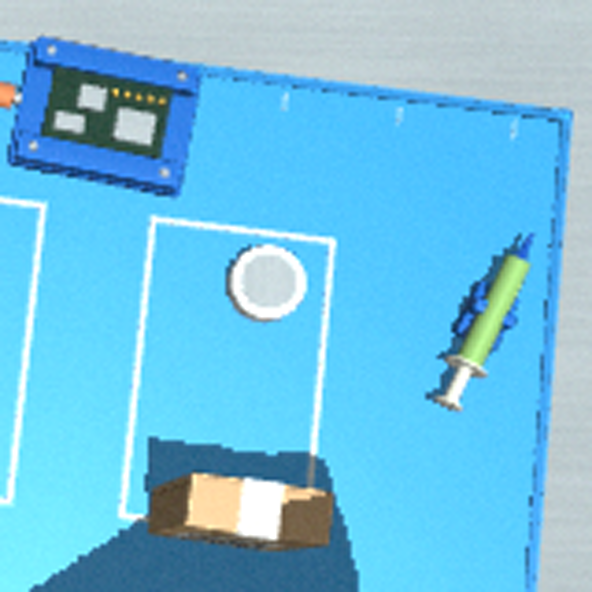

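```bash
cat >> h.py <<'E'
def d2t(x,y,z):
    s=read_state(); e=np.array(s['eef_pos']); M=R.from_euler('xyz',s['eef_rot'],degrees=True).as_matrix()
    print('t',round(s['t'],2),'tcp',e.round(1),'rot',np.round(s['eef_rot'],1),'F',np.round(s['force'],1),'gap',round(s['finger_gap'],1),'-> tool cm',(M.T@(np.array([x,y,z])-e)/10).round(2))
E
python3 - <<'E'
from h import *
import pickle
s=pickle.load(open('top0.pkl','rb'))
q=lambda u,v,z: px2w(s,300+u/3.7,120+v/3.7,z)[:2].round(1)
print('bay FL,FR,NL,Rpt',q(154,218,3),q(334,240,3),q(123,516,3),q(314,455,3))
print('tin',q(268,282,25))
print('ctop FL FR NL',q(192,474,163),q(332,491,163),q(187,530,163),'foot NL,FL',q(148,532,3),q(150,490,3),'top c',q(259,510,163))
print('left bay FR',q(46,204,3)); print('syringe',q(530,240,20),q(440,405,20))
print('holder R corners',q(200,70,15),q(180,195,15))
d2t(440,-260,250)
E
python3 -m inch '[[0,0,-2,6.3,0],[0,0,-2,6.3,0],[0,0,-2,6.3,0],[0,0,-1,6.3,0],[0,0,0,6.3,0]]'
python3 -c "
from h import *
d2t(440,-350,260)"
```

```text
bay FL,FR,NL,Rpt [ 672.3 -139.2] [ 659.7 -263. ] [ 468.4 -118.6] [ 511.8 -247.6]
tin [ 625.8 -212.8]
ctop FL FR NL [ 487.1 -138.6] [ 478.8 -221. ] [ 454.4 -135.6] foot NL,FL [ 458.  -135.4] [ 486.1 -136.7] top c [ 466.8 -177.9]
left bay FR [680.4 -65. ]
syringe [ 659.3 -392.4] [ 545.7 -328.7]
holder R corners [ 774.1 -169. ] [ 686.2 -155.2]
t 0.1 tcp [ 272.1 -561.8  184. ] rot [-179.9   -0.    25.8] F [-0.8 -0.3 -0.1] gap 86.9 -> tool cm [ 28.26 -19.87  -6.56]
t: 0.52
eef_pos: [271.1, -558.5, 251.7]
eef_rot: [-179.2, 0.3, -7.0]
force: [0.1, -1.6, 0.7]
finger_gap: 61.8
t 0.52 tcp [ 271.1 -558.5  251.7] rot [-179.2    0.3   -7. ] F [ 0.1 -1.6  0.7] gap 61.8 -> tool cm [ 14.2  -22.78  -0.61]
```

```bash
python3 -m inch '[[2,-3.2,0,-1.3,0.31],[2,-3.2,0,0,0.31],[2,-3.2,0,0,0.31],[2,-3.2,0,0,0.31],[2,-3.2,0,0,0.31],[2,-3.2,0,0,0.31],[2,-3.2,0,0,0.31],[2,-3.2,0,0,0.31],[2,-3.2,0,0,0.31],[2,-3.2,0,0,0.31]]'
python3 - <<'E'
from h import *
d2t(575,-208,100); snap('wrist','w1.png'); snap('side','s1.png')
a=cv2.imread('pics/w1.png');b=cv2.imread('pics/s1.png')
cv2.imwrite('pics/ws1.png',np.hstack([cv2.resize(a,(400,300)),cv2.resize(b,(400,300))]))
E
```

```text
t: 1.35
eef_pos: [507.4, -257.7, 250.1]
eef_rot: [-179.3, 0.6, -6.9]
force: [0.1, -0.0, -0.4]
finger_gap: 29.8
t 1.35 tcp [ 507.4 -257.7  250.1] rot [-179.3    0.6   -6.9] F [ 0.1 -0.  -0.4] gap 29.8 -> tool cm [ 6.27 -5.57 15.01]
```

View pics/ws1.png

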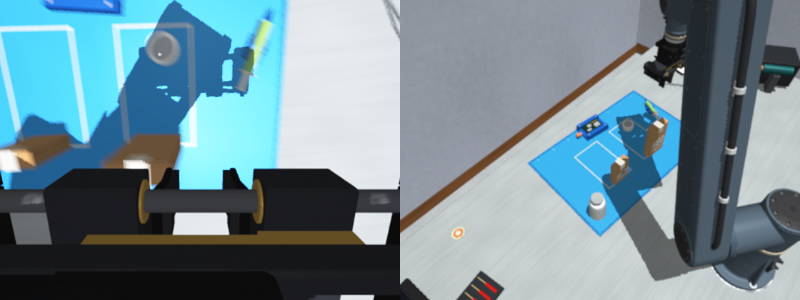

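The picture shows the tin ahead in the bay, the carton below-left, and the arm's links well above everything. I'll go behind the tin and descend.

```bash
python3 -m inch '[[3,-2.4,0,-1.2,0.31],[2.8,-2.4,0,0,0.31],[0,0,0,0,0.31],[0,0,3.5,0,0.31],[0,0,3.5,0,0.31],[0,0,3.5,0,0.31],[0,0,0,0,0.31]]'
python3 -c "
from h import *
d2t(575,-208,14)"
```

```text
t: 2.03
eef_pos: [571.9, -213.4, 142.7]
eef_rot: [-179.5, 0.4, -5.0]
force: [-1.0, 1.6, -0.7]
finger_gap: 30.1
t 2.03 tcp [ 571.9 -213.4  142.7] rot [-179.5    0.4   -5. ] F [-1.   1.6 -0.7] gap 30.1 -> tool cm [ 0.34 -0.46 12.87]
```

```bash
python3 -m inch '[[0,-0.4,3,0.7,0.31],[0,0,3,0,0.31],[0,0,3,0,0.31],[0,0,2,0,0.31],[0,0,1,0,0.31],[0,0,0,0,0.31]]'
python3 -c "
from h import *
d2t(575,-208,13)"
```

```text
t: 2.53
eef_pos: [572.7, -216.6, 24.6]
eef_rot: [-179.8, 0.1, -6.0]
force: [-0.2, 0.8, -0.4]
finger_gap: 30.1
t 2.53 tcp [ 572.7 -216.6   24.6] rot [-1.798e+02  1.000e-01 -6.000e+00] F [-0.2  0.8 -0.4] gap 30.1 -> tool cm [ 0.14 -0.87  1.16]
```

```bash
python3 -m inch '[[0,-0.45,0.6,0,0.31],[0,-0.45,0.6,0,0.31],[0,0,0,0,0.31],[0,0,0,0,0.31]]'
python3 -c "
from h import *
d2t(575,-208,13)
s=snap('wrist','w2.png')"
```

```text
t: 2.87
eef_pos: [576.6, -210.1, 16.8]
eef_rot: [180.0, -0.3, -6.0]
force: [-0.3, -0.8, -0.4]
finger_gap: 30.2
t 2.87 tcp [ 576.6 -210.1   16.8] rot [180.   -0.3  -6. ] F [-0.3 -0.8 -0.4] gap 30.2 -> tool cm [-0.19 -0.2   0.38]
```

View pics/w2.png

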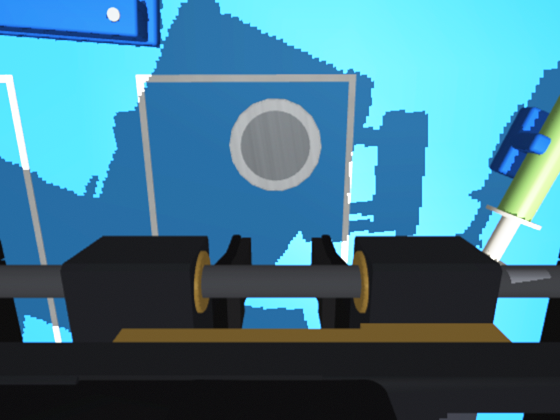

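The tin (column 275, row 145) is centred between the fingers (about 281). Pushing it away from the robot.

```bash
python3 -m inch '[[0.8,0,0.2,0,0.31],[1,0,0,0,0.31],[1.2,0,0,0,0.31],[1.2,0,0,0,0.31],[1.2,0,0,0,0.31],[1.2,0,0,0,0.31],[1,0,0,0,0.31],[0.8,0,0,0,0.31],[0,0,0,0,0.31]]'
python3 -c "
from h import *
d2t(685,-223,13)"
```

```text
t: 3.67
eef_pos: [672.4, -220.8, 22.0]
eef_rot: [179.7, -1.1, -6.0]
force: [-0.1, 0.3, -0.4]
finger_gap: 29.7
t 3.67 tcp [ 672.4 -220.8   22. ] rot [179.7  -1.1  -6. ] F [-0.1  0.3 -0.4] gap 29.7 -> tool cm [1.26 0.08 0.92]
```

```bash
python3 -m inch '[[0,0,0.7,0,0.31],[0.6,0,0.3,0,0.31],[0.8,0,0.2,0,0.31],[0.6,0,0.1,0,0.31],[0,0,0,0,0.31]]'
python3 -c "
from h import *
d2t(690,-223,13)
s=snap('wrist','w3.png')"
```

```text
t: 4.08
eef_pos: [694.2, -222.9, 8.4]
eef_rot: [179.7, -1.1, -6.0]
force: [-0.4, -0.3, 0.2]
finger_gap: 29.9
t 4.08 tcp [ 694.2 -222.9    8.4] rot [179.7  -1.1  -6. ] F [-0.4 -0.3  0.2] gap 29.9 -> tool cm [-0.41  0.06 -0.46]
```

View pics/w3.png

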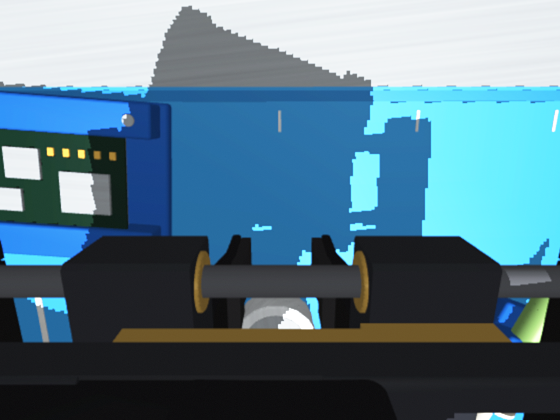

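```bash
python3 - <<'E'
from h import *
s=snapshot('wrist'); e=read_state()['eef_pos']
print('TCP px',np.round(w2px(s,e)), 'tin', px2w(s,280,310,25).round(1), 'cam',s['position'].round(1))
snap('top','t2.png'); im=cv2.imread('pics/t2.png')[100:280,180:460]
cv2.imwrite('pics/t2c.png',cv2.resize(im,(784,504),interpolation=cv2.INTER_CUBIC))
E
```

```text
TCP px [282. 232.] tin [ 650.3 -217.1   25. ] cam [ 759.3 -228.   208.8]
```

View pics/t2c.png

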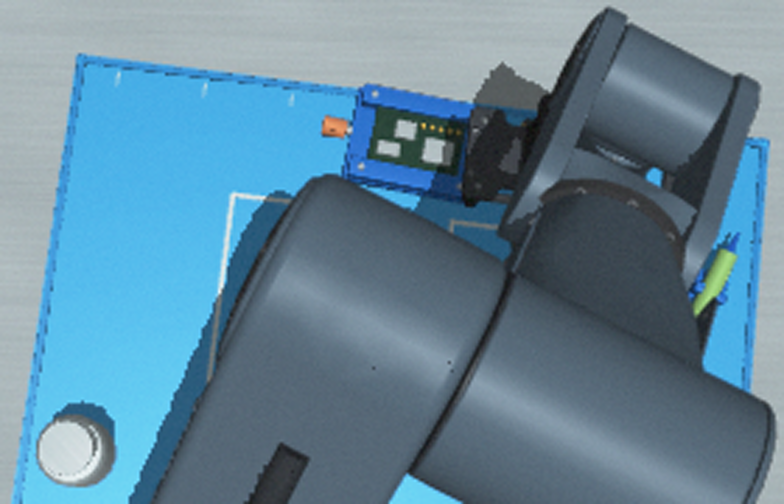

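The tin shows at about (280,310), on the robot's side of the fingers. So the fingers rode over it and it hardly moved. I'll go up and back, then retry lower, checking height more often.

```bash
python3 -m inch '[[0,0,-2.5,0,0.31],[0,0,-2.5,0,0.31],[-1.5,0,-1,0,0.31],[-3,0,0,0,0.31],[-3,0,0,0,0.31],[-3,0,0,0,0.31],[-2,0,0,0,0.31],[0,0,0,0,0.31]]'
python3 - <<'E'
from h import *
d2t(575,-208,12)
s=snap('wrist','w4.png')
g=cv2.medianBlur(cv2.cvtColor(s['image'],cv2.COLOR_RGB2GRAY),5)
hsv=cv2.cvtColor(s['image'],cv2.COLOR_RGB2HSV); m=((hsv[:,:,1]<70)&(hsv[:,:,2]>60)).astype('uint8')
m=cv2.morphologyEx(m,cv2.MORPH_OPEN,np.ones((13,13),'uint8')); n,l,st,c=cv2.connectedComponentsWithStats(m)
for i in range(1,n):
    if st[i,4]>800: print(st[i],c[i].round(),px2w(s,*c[i],25).round(1))
E
```

```text
t: 4.9
eef_pos: [561.0, -207.8, 69.4]
eef_rot: [179.7, -0.9, -5.9]
force: [-1.1, -1.0, 0.1]
finger_gap: 30.3
t 4.9 tcp [ 561.  -207.8   69.4] rot [179.7  -0.9  -5.9] F [-1.1 -1.   0.1] gap 30.3 -> tool cm [ 1.3  -0.15  5.76]
[ 242   78   71   75 4288] [277. 115.] [ 629.4 -212.    25. ]
[ 524   87   36  179 4006] [546. 197.] [ 552.3 -400.5   25. ]
[ 501  269   59   25 1370] [530. 282.] [ 485.3 -393.    25. ]
[ 202  273  159   22 3374] [281. 284.] [ 503.8 -201.7   25. ]
[   0  274   61   20 1180] [ 30. 284.] [524.1 -10.3  25. ]
[ 510  296   38   47 1520] [528. 319.] [ 452.7 -394.    25. ]
```

```bash
python3 -m inch '[[0.6,0,2,0,0.31],[0.4,0,2,0,0.31],[0,0,1.2,0,0.31],[0,0,0.5,0,0.31],[0,0,0,0,0.31],[0,0,0,0,0.31]]'
python3 -c "
from h import *
d2t(580,-208,10)"
```

```text
t: 5.45
eef_pos: [583.6, -214.1, 13.9]
eef_rot: [179.3, -1.9, -6.0]
force: [-0.1, -0.6, 0.5]
finger_gap: 30.3
t 5.45 tcp [ 583.6 -214.1   13.9] rot [179.3  -1.9  -6. ] F [-0.1 -0.6  0.5] gap 30.3 -> tool cm [-0.43 -0.57  0.37]
```

```bash
python3 -m inch '[[0,-0.6,0.5,0,0.31],[0.7,0,0.1,0,0.31],[0.7,0,0.1,0,0.31],[0.7,0,0.1,0,0.31]]'
python3 -m inch '[[0.7,0,0.1,0,0.31],[0.7,0,0.1,0,0.31],[0.7,0,0.1,0,0.31]]'
```

```text
t: 5.78
eef_pos: [607.0, -209.9, 7.7]
eef_rot: [179.3, -2.0, -6.0]
force: [0.6, -0.2, -0.0]
finger_gap: 29.9
t: 6.03
eef_pos: [632.1, -212.9, 6.5]
eef_rot: [179.2, -2.1, -5.9]
force: [0.1, -0.1, -0.2]
finger_gap: 30.1
```

```bash
python3 -m inch '[[0.7,0,0.03,0,0.31],[0.7,0,0.05,0,0.31],[0.7,0,0.05,0,0.31]]'
python3 -m inch '[[0.7,0,0.05,0,0.31],[0.7,0,0.05,0,0.31],[0.5,0,0.05,0,0.31],[0,0,0,0,0.31]]'
python3 - <<'E'
from h import *
d2t(693,-219,10); s=snap('wrist','w5.png')
hsv=cv2.cvtColor(s['image'],cv2.COLOR_RGB2HSV); m=((hsv[:,:,1]<70)&(hsv[:,:,2]>60)).astype('uint8')
m=cv2.morphologyEx(m,cv2.MORPH_OPEN,np.ones((13,13),'uint8')); n,l,st,c=cv2.connectedComponentsWithStats(m)
for i in range(1,n):
    if st[i,4]>800: print(st[i],c[i].round(),px2w(s,*c[i],25).round(1))
E
```

```text
t: 6.28
eef_pos: [656.0, -215.5, 6.1]
eef_rot: [179.2, -2.2, -5.9]
force: [-0.1, 0.0, 0.1]
finger_gap: 30.1
t: 6.62
eef_pos: [679.1, -218.2, 5.3]
eef_rot: [179.2, -2.3, -5.9]
force: [0.8, 0.7, -0.4]
finger_gap: 30.0
t 6.62 tcp [ 679.1 -218.2    5.3] rot [179.2  -2.3  -5.9] F [ 0.8  0.7 -0.4] gap 30.0 -> tool cm [ 1.41 -0.06 -0.42]
[    0     0   560    58 32135] [281.  28.] [ 786.8 -228.6   25. ]
[   0  114   39   36 1305] [ 19. 132.] [751.9 -90.9  25. ]
[  57  141   54   46 2356] [ 84. 164.] [ 732.5 -119.7   25. ]
[ 500  269   60   28 1591] [529. 283.] [ 639.1 -356.3   25. ]
[   0  270   62   26 1554] [ 30. 283.] [670.3 -75.3  25. ]
[ 202  270  159   59 6603] [281. 294.] [ 647.9 -214.    25. ]
```

View pics/w5.png

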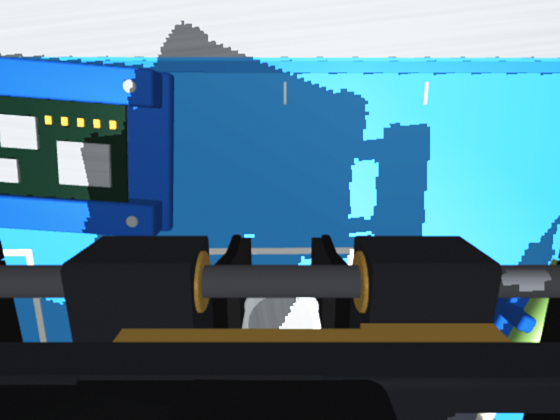

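```bash
python3 - <<'E'
from h import *
s=snap('side','s3.png'); im=cv2.imread('pics/s3.png')
for n,P in dict(tcp=read_state()['eef_pos'],tinold=(629,-212,25),tinnew=(709,-221,25)).items(): print(n,np.round(w2px(s,P)))
cv2.imwrite('pics/s3c.png',cv2.resize(im[110:260,220:420],(800,600),interpolation=cv2.INTER_CUBIC))
E
```

```text
tcp [308. 169.]
tinold [319. 173.]
tinnew [301. 160.]
```

View pics/s3c.png

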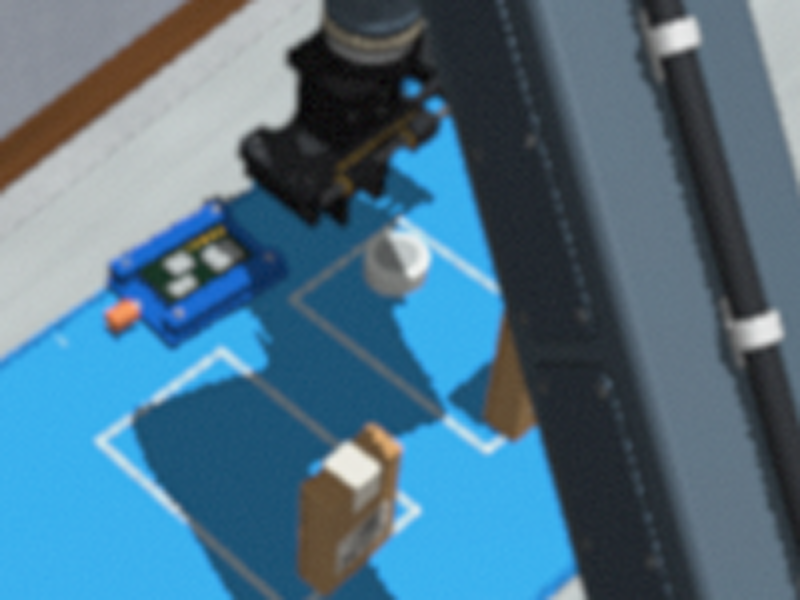

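The side view is clear: the tin is still in place at crop (397,260). The fingertips (crop 335,220) sit higher than the reported TCP height implies. I'll feel for the mat in small steps to find the height offset.

```bash
for i in 1 2; do :; done
python3 -m inch '[[0.4,0,0.5,0,0.31],[0,0,0.4,0,0.31],[0,0,0,0,0.31]]'
python3 -m inch '[[0,0,0.4,0,0.31],[0,0,0,0,0.31]]'
python3 -m inch '[[0,0,0.4,0,0.31],[0,0,0,0,0.31]]'
```

```text
t: 6.97
eef_pos: [681.1, -218.1, -4.6]
eef_rot: [179.2, -2.1, -5.9]
force: [0.3, 0.4, -0.2]
finger_gap: 30.2
t: 7.13
eef_pos: [680.5, -218.0, -9.6]
eef_rot: [179.3, -2.0, -5.9]
force: [0.0, 0.6, -0.4]
finger_gap: 30.0
t: 7.3
eef_pos: [680.1, -218.0, -14.3]
eef_rot: [179.3, -2.0, -6.0]
force: [-0.2, -0.2, -0.4]
finger_gap: 30.2
```

The reported height is below the bench with no contact, so the reported z has an offset. Continuing to contact.

```bash
python3 -m inch '[[0,0,0.3,0,0.31],[0,0,0,0,0.31]]'
python3 -m inch '[[0,0,0.3,0,0.31],[0,0,0,0,0.31]]'
```

```text
t: 7.47
eef_pos: [680.0, -218.0, -17.7]
eef_rot: [179.3, -2.0, -6.0]
force: [-0.1, -0.1, 0.6]
finger_gap: 30.2
t: 7.63
eef_pos: [680.1, -218.1, -21.0]
eef_rot: [179.3, -2.0, -6.0]
force: [0.3, 0.0, -0.3]
finger_gap: 30.2
```

```bash
python3 - <<'E'
from h import *
s=snapshot('side'); im=s['image'][110:200,250:380,::-1]
e=read_state()['eef_pos']; print(e,[np.round(w2px(s,e+np.array([0,0,d]))) for d in(0,10,20,30,40)])
s=snapshot('wrist'); print(s['position'])
E
```

```text
[ 680.39859289 -218.25705178  -20.57866262] [array([307., 174.]), array([307., 172.]), array([307., 170.]), array([307., 168.]), array([307., 166.])]
[ 742.84940105 -221.75254933  180.91817817]
```

```bash
python3 -m inch '[[0,0,0.3,0,0.31],[0,0,0,0,0.31]]'
python3 -m inch '[[0,0,0.3,0,0.31],[0,0,0,0,0.31]]' | grep -E 'pos|force'
python3 -c "
from h import *
print(read_state()['force'])
s=snap('side','s4.png');im=cv2.imread('pics/s4.png')
cv2.imwrite('pics/s4c.png',cv2.resize(im[140:190,280:340],(720,600),interpolation=cv2.INTER_CUBIC))
e=np.array(read_state()['eef_pos']); print(w2px(s,e),w2px(s,[e[0],e[1],3]))"
```

```text
t: 7.9
eef_pos: [681.0, -218.6, -23.2]
eef_rot: [179.3, -2.1, -6.0]
force: [-1.1, -0.0, -0.6]
finger_gap: 30.4
eef_pos: [681.3, -218.7, -26.3]
force: [-0.2, 0.1, 0.7]
[-0.19793104  0.11521927  0.65042404]
(np.float64(306.5809372884282), np.float64(174.99579221812522)) (np.float64(306.9650894390494), np.float64(168.9926943195954))
```

View pics/s4c.png

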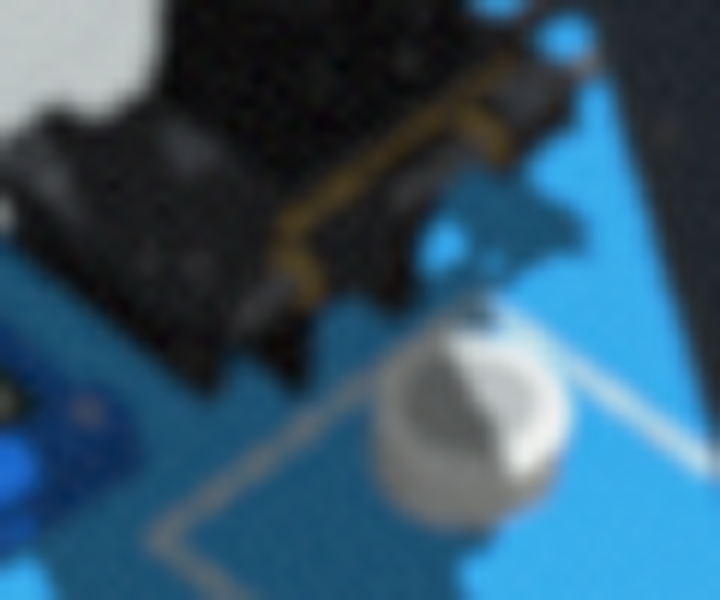

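```bash
python3 - <<'E'
from h import *
s=snap('wrist','w6.png'); M,p,f=cam(s); e=read_state(); print('f',f,p,s['attitude'],e['eef_pos'],'w2 tin Z',f*50/91,'w4 Z',f*50/73)
for n,P in dict(FL=(672.3,-139.2,3),FR=(659.7,-263,3),matFR=(754,-429,3),tcp=e['eef_pos']).items(): print(n,np.round(w2px(s,P)))
E
```

```text
f 346.6506080102769 [ 743.6333467  -222.07295799  175.70425291] [167.35771207  -0.76647616 -95.98050822] [ 681.76792476 -218.87849229  -25.75112225] w2 tin Z 190.4673670386137 w4 Z 237.43192329471023
FL [136. 279.]
FR [368. 277.]
matFR [708.  57.]
tcp [282. 231.]
```

```bash
python3 -m inch '[[0,0,0.25,0,0.31],[0,0,0,0,0.31]]' | grep -E 'pos|force'
python3 -m inch '[[0,0,0.25,0,0.31],[0,0,0,0,0.31]]' | grep -E 'pos|force'
```

```text
eef_pos: [682.0, -219.0, -28.3]
force: [0.0, 1.3, -0.7]
eef_pos: [682.2, -219.1, -30.9]
force: [0.0, -0.5, -0.1]
```

```bash
for k in 1; do python3 -m inch '[[0,0,0.3,0,0.31],[0,0,0,0,0.31]]' | grep -E 'pos|force'; done
python3 -m inch '[[0,0,0.3,0,0.31],[0,0,0,0,0.31]]' | grep -E 'pos|force'
python3 -m inch '[[0,0,0.3,0,0.31],[0,0,0,0,0.31]]' | grep -E 'pos|force'
```

```text
eef_pos: [683.0, -219.5, -33.4]
force: [1.0, 0.5, 0.3]
eef_pos: [683.6, -219.7, -33.0]
force: [0.2, 0.5, -0.1]
eef_pos: [684.7, -220.2, -33.3]
force: [-0.1, 0.3, -0.3]
```

Descent stops at a reported z of about -33, so the fingertips are really about 36 mm above the reported height. That explains both misses. Retrying at a reported z of about -26.

```bash
python3 -m inch '[[0,0,-2.5,0,0.31],[0,0,-2.5,0,0.31],[0,0,-1.5,0,0.31],[-2.5,0,0,0,0.31],[-3,0,0,0,0.31],[-3,0,0,0,0.31],[-2,0,0,0,0.31],[0,0,0,0,0.31],[0,0,0,0,0.31]]'
python3 -c "
from h import *
d2t(576,-208,-26)"
```

```text
t: 9.75
eef_pos: [575.0, -207.5, 26.4]
eef_rot: [179.1, -2.6, -5.9]
force: [1.4, -0.2, 0.4]
finger_gap: 30.2
t 9.75 tcp [ 575.  -207.5   26.4] rot [179.1  -2.6  -5.9] F [ 1.4 -0.2  0.4] gap 30.2 -> tool cm [-0.13 -0.04  5.24]
```

```bash
python3 -m inch '[[-0.1,0,2,0,0.31],[0,0,1.8,0,0.31],[0,0,0.9,0,0.31],[0,0,0,0,0.31],[0,0,0,0,0.31]]'
python3 -c "
from h import *
d2t(578,-208,-26)"
```

```text
t: 10.17
eef_pos: [584.2, -211.5, -21.4]
eef_rot: [178.9, -3.2, -5.9]
force: [1.1, -0.6, 0.4]
finger_gap: 30.0
t 10.17 tcp [ 584.2 -211.5  -21.4] rot [178.9  -3.2  -5.9] F [ 1.1 -0.6  0.4] gap 30.0 -> tool cm [-0.67 -0.3   0.42]
```

```bash
python3 -m inch '[[0,-0.4,0.4,0,0.31],[0.7,0,0.05,0,0.31],[0.7,0,0.05,0,0.31],[0.7,0,0.05,0,0.31]]'
python3 -m inch '[[0.7,0,0.05,0,0.31],[0.7,0,0.05,0,0.31],[0.7,0,0.05,0,0.31],[0,0,0,0,0.31]]'
python3 - <<'E'
from h import *
d2t(693,-219,-26); s=snap('wrist','w7.png')
hsv=cv2.cvtColor(s['image'],cv2.COLOR_RGB2HSV); m=((hsv[:,:,1]<70)&(hsv[:,:,2]>60)).astype('uint8')
m=cv2.morphologyEx(m,cv2.MORPH_OPEN,np.ones((13,13),'uint8')); n,l,st,c=cv2.connectedComponentsWithStats(m)
for i in range(1,n):
    if st[i,4]>800: print(st[i],c[i].round(),px2w(s,*c[i],25).round(1))
E
```

```text
t: 10.5
eef_pos: [608.2, -209.7, -24.8]
eef_rot: [178.8, -3.2, -5.9]
force: [0.1, -0.4, -0.2]
finger_gap: 30.1
t: 10.83
eef_pos: [635.6, -213.1, -23.2]
eef_rot: [178.7, -3.6, -5.8]
force: [-0.0, 0.2, 0.0]
finger_gap: 30.1
t 10.83 tcp [ 635.6 -213.1  -23.2] rot [178.7  -3.6  -5.8] F [-0.   0.2  0. ] gap 30.1 -> tool cm [ 5.74 -0.01  0.63]
[   2   29   70   63 4005] [37. 60.] [ 733.1 -119.7   25. ]
[ 227  147  108  107 9256] [281. 200.] [ 663.7 -214.2   25. ]
[ 202  269  159   28 4342] [280. 283.] [ 623.9 -209.9   25. ]
[ 501  268   59   29 1631] [530. 282.] [ 610.5 -330.5   25. ]
[   0  270   62   27 1634] [ 30. 283.] [636.8 -93.6  25. ]
```

The push works now: the tin moved to (664,-214). Pushing 60 mm more.

```bash
python3 -m inch '[[0.7,0,0.12,0,0.31],[0.7,0,0.1,0,0.31],[0.7,0,0.08,0,0.31],[0.7,0,0.08,0,0.31]]'
python3 -m inch '[[0.7,0,0.08,0,0.31],[0.7,0,0.08,0,0.31],[0.5,0,0.08,0,0.31],[0,0,0,0,0.31]]'
python3 - <<'E'
from h import *
d2t(693,-219,-26); s=snap('wrist','w8.png')
hsv=cv2.cvtColor(s['image'],cv2.COLOR_RGB2HSV); m=((hsv[:,:,1]<70)&(hsv[:,:,2]>60)).astype('uint8')
m=cv2.morphologyEx(m,cv2.MORPH_OPEN,np.ones((13,13),'uint8')); n,l,st,c=cv2.connectedComponentsWithStats(m)
for i in range(1,n):
    if st[i,4]>800: print(st[i],c[i].round(),px2w(s,*c[i],25).round(1))
E
```

```text
t: 11.22
eef_pos: [661.8, -215.2, -25.9]
eef_rot: [178.8, -3.2, -5.8]
force: [0.3, -0.4, 0.6]
finger_gap: 30.1
t: 11.55
eef_pos: [685.2, -217.9, -27.3]
eef_rot: [178.8, -3.3, -5.8]
force: [0.2, -0.1, 0.4]
finger_gap: 30.1
t 11.55 tcp [ 685.2 -217.9  -27.3] rot [178.8  -3.3  -5.8] F [ 0.2 -0.1  0.4] gap 30.1 -> tool cm [ 0.79  0.03 -0.09]
[    0     0   560    58 31848] [282.  28.] [ 784.3 -226.9   25. ]
[ 226  147  111  110 9723] [281. 202.] [ 713.5 -219.3   25. ]
[  14  156   67   55 3431] [ 47. 183.] [ 732.4 -119.6   25. ]
[ 500  268   60   28 1564] [530. 282.] [ 662.9 -332.1   25. ]
[   0  270   62   26 1543] [ 30. 282.] [ 688.5 -101.4   25. ]
[ 202  270  159   27 4230] [280. 283.] [ 675.3 -215.1   25. ]
```

```bash
python3 -m inch '[[0.6,0,0.08,0,0.31],[0.5,0,0.05,0,0.31],[0,0,0,0,0.31],[-0.5,0,0,0,0.31],[-0.6,0,-1,0,0.31],[0,0,-4,0,0.31],[0,0,-4,0,0.31],[0,0,-4,0,0.31],[0,0,-4,0,0.31],[0,0,-4,0,0.31]]'
python3 -m inch '[[0,0,-4,0,0.05],[0,0,-3,0,0.05],[0,0,0,0,0.05]]'
python3 - <<'E'
from h import *
d2t(400,-171,220); s=snap('wrist','w9.png')
hsv=cv2.cvtColor(s['image'],cv2.COLOR_RGB2HSV); m=((hsv[:,:,1]<70)&(hsv[:,:,2]>60)).astype('uint8')
m=cv2.morphologyEx(m,cv2.MORPH_OPEN,np.ones((9,9),'uint8')); n,l,st,c=cv2.connectedComponentsWithStats(m)
for i in range(1,n):
    if 500<st[i,4]<9000: print(st[i],c[i].round(),px2w(s,*c[i],25).round(1))
E
```

```text
t: 12.43
eef_pos: [661.1, -207.8, 175.8]
eef_rot: [179.4, -1.6, -5.9]
force: [0.6, -0.0, 0.5]
finger_gap: 30.2
t: 12.68
eef_pos: [660.4, -208.2, 262.3]
eef_rot: [179.1, -2.6, -5.9]
force: [0.4, 0.1, 2.2]
finger_gap: 39.2
t 12.68 tcp [ 660.4 -208.2  262.3] rot [179.1  -2.6  -5.9] F [0.4 0.1 2.2] gap 39.2 -> tool cm [-26.45  -1.06   3.03]
[ 263  107   40   40 1301] [282. 126.] [ 723.  -220.1   25. ]
[520 270  30  22 587] [534. 280.] [ 480.8 -544.5   25. ]
[ 514  297   34   44 1194] [531. 316.] [ 426.9 -542.3   25. ]
```

Tin is at (723,-220), well clear of the bay. Now moving over behind the carton.

```bash
python3 -m inch '[[-3,-0.1,0,0,0.05],[-3,-0.1,0,0,0.05],[-3,-0.1,0,0,0.05],[-3,-0.1,0,0,0.05],[-3,-0.1,0,0,0.05],[-3,-0.1,0,0,0.05],[-3,-0.1,0,0,0.05],[-3,-0.1,0,0,0.05],[-2,-0.1,0,0,0.05],[0,0,0,0,0.05]]'
python3 - <<'E'
from h import *
d2t(395,-171,115); s=snap('wrist','w10.png')
M,p,f=cam(s); print(p)
# carton model, drawn from top-view estimate
a=np.radians(-5.75); X=np.array([np.cos(a),np.sin(a),0]);Y=np.array([-np.sin(a),np.cos(a),0]);O=np.array([467,-178,3.])
im=s['image'][:,:,::-1].copy()
for z,col in((160,(0,0,255)),(0,(0,255,255))):
    pts=np.array([w2px(s,O+i*16*X+j*42.5*Y+[0,0,z]) for i,j in((1,1),(1,-1),(-1,-1),(-1,1))]); cv2.polylines(im,[pts.round().astype('int32')],True,col,1); print(pts.round())
cv2.imwrite('pics/w10o.png',im)
E
```

```text
t: 13.57
eef_pos: [375.7, -159.9, 236.2]
eef_rot: [179.8, -1.1, -5.9]
force: [0.6, -0.4, -0.7]
finger_gap: 41.4
t 13.57 tcp [ 375.7 -159.9  236.2] rot [179.8  -1.1  -5.9] F [ 0.6 -0.4 -0.7] gap 41.4 -> tool cm [ 1.8   0.87 12.16]
[ 441.217752   -165.6733447   436.68739542]
[[235.  60.]
 [350.  59.]
 [349. 105.]
 [237. 105.]]
[[252.  82.]
 [324.  82.]
 [323. 110.]
 [253. 110.]]
```

View pics/w10o.png

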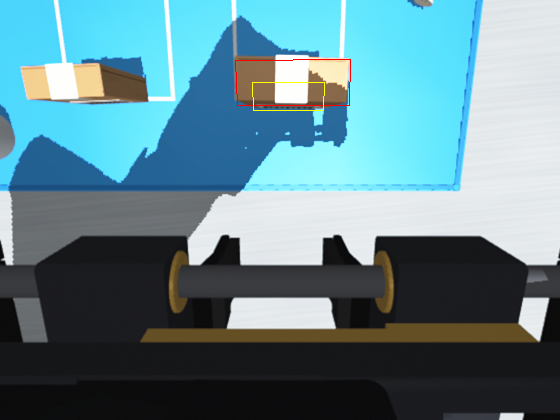

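The carton model overlay matches the image (top face columns 235–350, rows 60–105). Shift about 9 mm sideways and descend behind the carton's top.

```bash
python3 -m inch '[[0.5,0.45,3,0,0.05],[0.5,0.45,3,0,0.05],[0,0,3,0,0.05],[0,0,2,0,0.05],[0,0,1,0,0.05],[0,0,0,0,0.05],[0,0,0,0,0.05]]'
python3 -c "
from h import *
d2t(430,-174,112)"
```

```text
t: 14.2
eef_pos: [397.0, -175.7, 111.4]
eef_rot: [179.5, -1.8, -6.0]
force: [-0.2, -0.0, -0.4]
finger_gap: 41.4
t 14.2 tcp [ 397.  -175.7  111.4] rot [179.5  -1.8  -6. ] F [-0.2 -0.  -0.4] gap 41.4 -> tool cm [ 3.26 -0.52  0.04]
```

```bash
python3 -m inch '[[0,-0.5,0,0,0.05],[1,0,0.05,0,0.05],[1,0,0.05,0,0.05],[0.8,0,0.05,0,0.05],[0,0,0,0,0.05]]'
python3 -c "
from h import *
d2t(441,-175,112)"
```

```text
t: 14.62
eef_pos: [432.1, -175.3, 113.5]
eef_rot: [179.3, -2.2, -6.0]
force: [0.0, -0.9, 0.5]
finger_gap: 41.1
t 14.62 tcp [ 432.1 -175.3  113.5] rot [179.3  -2.2  -6. ] F [ 0.  -0.9  0.5] gap 41.1 -> tool cm [ 0.87 -0.13  0.18]
```

Centred. Now push slowly.

```bash
python3 -m inch '[[0.6,0,0.05,0,0.05],[0.6,0,0.05,0,0.05],[0.6,0,0.05,0,0.05],[0.6,0,0.05,0,0.05],[0.6,0,0.05,0,0.05],[0.6,0,0.05,0,0.05]]'
python3 - <<'E'
from h import *
s=snap('wrist','w11.png')
hsv=cv2.cvtColor(s['image'],cv2.COLOR_RGB2HSV); m=((hsv[:,:,0]<25)&(hsv[:,:,1]>60)&(hsv[:,:,2]>30)).astype('uint8'); m[225:]=0
m=cv2.morphologyEx(m,cv2.MORPH_OPEN,np.ones((5,5),'uint8')); n,l,st,c=cv2.connectedComponentsWithStats(m)
print(st[1:])
E
```

```text
t: 15.12
eef_pos: [472.0, -179.4, 113.1]
eef_rot: [179.2, -2.3, -6.0]
force: [0.8, -0.3, -0.0]
finger_gap: 41.5
[[ 187  166   66   59 3834]
 [ 308  168   65   57 3648]
 [   0  180   96   45 3735]]
```

```bash
python3 -m inch '[[0.6,0,0.05,0,0.05],[0.6,0,0.05,0,0.05],[0.6,0,0.05,0,0.05],[0.5,0,0.05,0,0.05],[0,0,0,0,0.05],[0,0,0,0,0.05],[0,0,0,0,0.05],[0,0,0,0,0.05],[0,0,0,0,0.05]]'
python3 - <<'E'
from h import *
s=snap('wrist','w12.png')
hsv=cv2.cvtColor(s['image'],cv2.COLOR_RGB2HSV); m=((hsv[:,:,0]<25)&(hsv[:,:,1]>60)&(hsv[:,:,2]>30)).astype('uint8'); m[230:]=0
m=cv2.morphologyEx(m,cv2.MORPH_OPEN,np.ones((5,5),'uint8')); n,l,st,c=cv2.connectedComponentsWithStats(m)
print(st[1:])
E
```

```text
t: 15.92
eef_pos: [498.8, -182.5, 111.4]
eef_rot: [179.3, -2.4, -6.0]
force: [-0.6, 0.4, -0.3]
finger_gap: 41.4
[[  224     0   110   212 10643]
 [  299     1    40    34  1260]
 [    0   210    96    20  1681]]
```

The carton has fallen. Retreat up and away, then check from above.

```bash
python3 -m inch '[[-0.5,0,-3,0,0.05],[-1,0,-4,0,0.05],[-1,0,-4,0,0.05],[-1,1,-3,0,0.05],[-1.5,3.5,0,0,0.05],[-1.5,3.5,0,0,0.05],[-1.5,3.5,0,0,0.05],[-1.5,3.5,0,0,0.05],[-1.5,3.5,0,0,0.05],[-1.5,3.5,0,0,0.05]]'
python3 -m inch '[[-1.5,3.5,0,0,0.05],[-1.5,3.5,0,0,0.05],[-1.5,3.5,0,0,0.05],[-1,3.5,0,0,0.05],[-1,3.5,0,0,0.05],[0,0,0,0,0.05],[0,0,0,0,0.05]]'
python3 - <<'E'
from h import *
import pickle
s=snap('top','t9.png'); pickle.dump(s,open('t9.pkl','wb'))
c=cv2.resize(s['image'][110:290,240:460,::-1],(792,648),interpolation=cv2.INTER_CUBIC)[:600]
for P in ((672.3,-139.2,3),(659.7,-263,3),(468.4,-118.6,3),(456,-242,3)):
    u,v=w2px(s,P); cv2.circle(c,(int((u-240)*3.6),int((v-110)*3.6)),3,(0,0,255),1)
cv2.imwrite('pics/t9c.png',c)
E
```

```text
t: 16.8
eef_pos: [341.6, -386.5, 256.9]
eef_rot: [179.2, -2.3, -5.2]
force: [0.8, -0.5, -0.0]
finger_gap: 41.5
t: 17.38
eef_pos: [247.8, -568.4, 256.0]
eef_rot: [179.0, -2.3, -5.9]
force: [0.1, 0.4, 0.2]
finger_gap: 41.0
```

View pics/t9c.png

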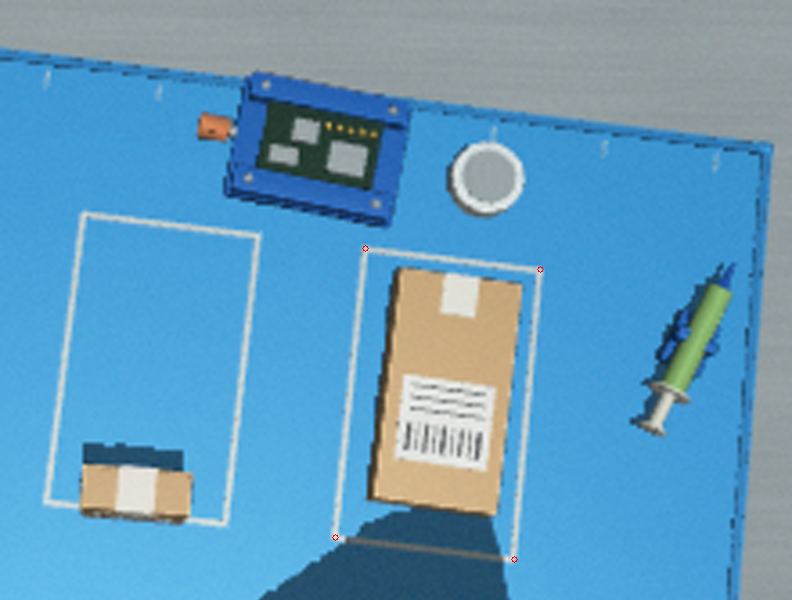

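The carton is flat, label up and inside the outline. The tin sits beyond the far line at (487,178), and the rest looks untouched. Checking margins numerically.

```bash
python3 - <<'E'
from h import *
import pickle
s=pickle.load(open('t9.pkl','rb')); q=lambda u,v,z: px2w(s,240+u/3.6,110+v/3.6,z)[:2]
B=np.array([q(365,248,3),q(540,269,3),q(335,537,3),q(514,559,3)]); c=B.mean(0); a=np.arctan2(*(B[:2].mean(0)-B[2:].mean(0))[::-1]); Rt=np.array([[np.cos(a),np.sin(a)],[-np.sin(a),np.cos(a)]])
print('bay half 100x60; yaw',np.degrees(a))
for p in [(400,266),(522,282),(370,500),(497,516)]: print('carton',(Rt@(q(*p,35)-c)).round(1))
print('tin',(Rt@(q(487,178,25)-c)).round(1)); print(read_state()['qd'].round(1))
finish_job()
E
```

```text
bay half 100x60; yaw -5.745240263057708
carton [85.7 40.9]
carton [ 84.8 -43.5]
carton [-76.3  45.2]
carton [-76.8 -41.1]
tin [157.3 -14.7]
[ 1.8 -1.3  1.6  0.4  0.4  0.1]
the job is handed in; nothing more can be done
```

The job is done and handed in at about 17.5 s: the screw tin is out of the right bay and the taller carton lies flat, label up, inside it.

- **Tin:** I pushed it away from the robot with both fingertips. Its near edge is about 32 mm clear of the inside of the far line.
- **Carton:** I pushed it over near its top and it fell straight, so no nudging was needed. In the last top picture it lies within about ±86 mm of the bay centre lengthways (limit ±100) and ±45 mm across (limit ±60), with no visible skew.
- **Other things:** the smaller carton still stands, and the board holder and syringe look unmoved. The dispenser was outside that last crop, so I did not check it at the end, but the arm never went near it.
- **What went wrong:** the first two tin pushes passed over it. The fingertips were about 36 mm higher than the reported height, so I lowered the gripper in small steps until it stopped. The force reading stayed near zero even then, so I took that stop as the mat and set the push height from it, and the third push worked.
- **At hand-in:** the gripper was well away to the side, touching nothing. The joints were still creeping at 2°/s or less.

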